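Show the toe of the small shoe last to the inspection camera

ROBOT

A 6-joint arm with a two-finger parallel gripper is mounted at the origin on the work surface. World frame = base frame: x ahead of the robot, y to its left, z up, the work surface at z = 0. Lengths are in m, angles in rad, forces in N, time in s.
With the tool pointing down it reaches from about 0.25 to 0.775 m from the base axis. Payload 4 kg.
Tool frame: the origin (TCP) lies on the centre line of the jaws, within the pads' length; the fingertips stand 25 mm ahead of it and the grasp point (between the pads) lies 6 mm ahead of it; z points along the fingers, y is the line along which they close (so a half turn about z gives the same grasp; the last joint's range is limited). The gripper opens to 94 mm and grips with 3 to 60 N. Pads are 16 mm wide; open, the fingers measure 119 mm over their backs; the gripper's body (75 mm by 177 mm) begins 78 mm behind the grasp point.
Start: joints at [-1.308, 0.087, 1.371, -0, 1.684, -0.103], TCP at [0.197, -0.514, 0.231] pointing down, gripper open.
Joint ranges: [-3.1, 3.1], [-0.76, 2.03], [0.27, 2.55], [-1.08, 4.22], [0.17, 2.65], [-2.57, 2.57]. Speed limits (rad/s): [2.79, 2.79, 3.14, 3.14, 3.14, 3.14].

INTERFACE

Orientations are given as [roll, pitch, yaw] about the fixed x, y, z axes, in that order (R = Rz(yaw) Ry(pitch) Rx(roll)).
In Python, from bench import sensors, optics, ticket gives the robot as it stands.
- The arm moves only by the tool send_rows, never from a script. Its argument "rows" is a list of rows, each a list of 6 numbers: the shift along the world's x, y, z in mm, then the turn, a rotation vector about the world's x, y, z in rad. In form: [[x, y, z, wx, wy, wz], ...]. A call has 1 to 8 rows; each row shifts and turns the commanded pose from where the row before left it; what a row does not reach is not made up. A row lasts 1/12 s, in which the tool goes at most 41.7 mm and 7.16 degrees, less where a joint would pass 70% of its speed; a pose out of reach is approached as far as the arm can. A call is refused whole if a number of a shift passes 41.7 or a number of a turn 0.125, either way. A call with a gripper value outside its range is refused whole. "grip" is the finger opening in mm, from 0 to 94, set as the call begins (left out, the last holds). The fingers move at their own pace and stop on an object; the grip force is fixed at half the most. Time passes only in rows, so rows that do not move let the fingers close. It gives the time, the measured TCP pose, the force, the opening and the grip force at its end, in the units of the state.
- sensors.get_obs(): the state, without advancing time (a new reading comes with each control period).
- optics.snapshot(name): name is "side" or "top" or "wrist"; returns the picture (480x640x3 uint8, red, green, blue); there is no depth.
- optics.camera_model(name): a dict with "vertical_fov" (degrees; the focal length in pixels is half the picture's height over the tangent of half this angle, whatever the lens; pixels are square), "cx", "cy" (the principal point, pixels), "k1" (the pictures are not rectified: a ray, as slopes to the right and down, at radius r is drawn at 1 + k1 r^2 times it, then the intrinsics apply), "R" (3x3) and "t" (3): a world point X has camera coordinates R X + t. Camera axes: x right, y down, z forward; pixel columns grow to the right and rows downward; lengths in m; the calibration is good to about 2 mm. A picture is of the moment at which its call begins: read the wrist's pose just before it. camera_model takes no time and is no camera call; for the wrist camera it gives the pose at the moment of the call.
- ticket.close_job(): hands the job in; it is judged then, once.
The state is a dict: "time": time; "joint_positions": joint angles; "qvel": joint speeds; "joint_torque": joint torques, N m; "tool_pos": TCP position; "ee_rot": TCP orientation; "wrist_force": force on the tool from outside, world axes, zero at the start; "wrist_torque": the same for the moment, N m; "width": finger opening in m; "finger_force": force on a finger pad.
Only numpy, scipy, OpenCV 4.12 (cv2) and the standard library are available. Lean on these libraries where they do the work, as an engineer would, in place of code of your own. Each camera call takes 0.05 s, during which the arm holds its last target. There are 200 camera calls.

TASK

Lift the smaller, narrow-toed wooden shoe last off its pin on the stand and hold it up to the inspection camera: sole still upward and not leaning sideways, toe tip level with the middle of the lens and 10 cm straight in front of it, the last (seen from above) pointing straight at the lens, with its toe end tipped up 30 degrees so that the camera looks at the underside of the toe. Finish holding it still there in the gripper: do not put it down or let go. Do not touch the camera, and leave the larger last, the hammer, the tin and the insoles where they are.

Things in the scene. Friction and masses are not known exactly. Their poses are not given: they have to be found in the camera images.
- small_last: The last to show: pale wooden shoe form, 205 mm long, narrow pointed toe, 0.3 kg, upside down (sole up, z = 85 mm; 89 at the toe) on one of the stand's two pins. Origin: mouth of the pin hole in its underside, 78 mm above the bench at the start; x to the toe, z up to the sole, y across. Its lowest 30 mm are 42 mm wide, x = -35 to 55; hole 19 mm wide, 28 mm deep, loose on the pin.
- waist (a point): Where to grip the small last, from above and across y: at (25, 0, 66) mm in its frame, same axes, near its centre of mass (31, 0, 50). From x = -30 to 48 the sides are upright and parallel, 48 mm apart, flat from z = 39 to 79; the sole is 19 mm above this point. Farther ahead the last widens to 62 mm at x = 95 and is undercut.
- toe (a point): Toe tip of the small last: at (155, 0, 78) mm in its frame; same axes as the last.
- heel (a point): Back of the heel of the small last: at (-50, 0, 64) mm in its frame; same axes as the last.
- large_last: The other last, to be left alone: same wood, 242 mm long, broad round toe, 78 mm wide at the ball, standing sole up on the other pin. Origin and axes as for the small last; sole at z = 91, heel back at x = -58, toe at x = 184.
- stand: Fixed last stand: dark wood board 130 x 320 x 18 mm, two steel posts at y = -85 and 85 mm, each with a plate 96 x 40 mm, top 78 mm above the bench, and on it an upright pin 14 mm thick and 22 mm tall. Either last may be on either pin, toes roughly away from the robot. Origin: centre of the board's underside; z up.
- lens (a point): Centre of the front glass of the inspection camera's lens, 250 to 300 mm above the bench. The camera looks level along -x of this point's axes (+x goes back into the camera, z up, y level across). Lens barrel 38 to 44 mm in diameter, 32 mm long; behind it a black head 60 x 52 x 52 mm.
- camera: Inspection camera: base plate 130 x 120 x 16 mm, column 18 mm thick and 361 mm tall at x = 80 mm, and the head clamped on it at a height that differs from start to start. Origin: on the bench, 50 mm from the base's centre towards the robot; axes as for the lens, which is 17 mm from the origin along -x. Must not be touched.
- hammer: Cobbler's hammer lying on the bench. Leave alone. Origin near the middle of its underside.
- tin: Open metal tin, 72 mm in diameter, 55 mm tall, standing on the bench. Leave alone. Origin: centre of its underside.
- insoles: Pile of five tan insoles, 212 x 80 x 30 mm. Leave alone. Origin: centre of its underside.
Mind the look-alikes: they are no part of the job. Leave any blue or pink look-alike of the small_last alone.

How it is judged:
On the way:
1. the small last is lifted off its pin in the gripper (z of small_last in the frame of stand above 0.105 m and contact force between the fingers and small_last above 1 N), for 0.2 s.
At the end, for the whole second after the job is handed in: Small last held still in the fingers, resting on nothing else, sole up: toe tip 100 mm in front of the lens (within 25), within 20 mm of its axis sideways and in height, toe end up 30 degrees (within 10), cross axis level and square to the line of sight (within 10), heel away from the lens (x of toe in the frame of lens between -0.125 and -0.075 m and y of toe in the frame of lens between -0.02 and 0.02 m and z of toe in the frame of lens between -0.02 and 0.02 m and angle between small_last's own x axis and vertical between 0.87 and 1.22 rad and angle between small_last's own z axis and vertical below 0.8 rad and angle between the y axis of small_last and the y axis of lens, either way round below 0.175 rad and x of heel in the frame of lens below -0.2 m and contact force between the fingers and small_last above 1 N and contact force between small_last and stand below 0.1 N and contact force between small_last and large_last below 0.1 N and contact force between small_last and tin below 0.1 N and contact force between small_last and insoles below 0.1 N and linear speed of small_last below 0.02 m/s); the arm keeps its last pose, push and grip.
It fails at once if the camera is touched (contact force between anything else and camera above 0.5 N).
It fails at once if the larger last is moved (distance of large_last from where it was at the start of the episode above 0.015 m).
It fails at once if the hammer is moved (distance of hammer from where it was at the start of the episode above 0.015 m).
It fails at once if the tin is moved (distance of tin from where it was at the start of the episode above 0.015 m).
It fails at once if the insoles are moved (distance of insoles from where it was at the start of the episode above 0.015 m).
It also fails if it takes over 34 s, if anything falls off the work surface, if the arm or the gripper's body presses on something with over 40 N, if the wrist force passes 120 N, or if a joint passes its speed limit or range.

## Working session

There is one attempt and no reset: what is moved stays moved. The work goes in short steps, Python scripts to look and compute and a tool call to move; the robot and the scene stay as the last step left them, time stands still between calls to the robot, and variables do not carry over. Pictures are saved under pics/ and viewed, at most 10 in all, crops included, and the job is handed in when it is done.

Besides the shell and the picture viewer there is one more tool, called after "Emit:" as name([rows], argument=value, ...), one row to a line, values as JSON. send_rows: Moves the arm, as the interface text tells. Its arguments: {"type":"object","properties":{"rows":{"type":"array"},"grip":{"type":"number"}},"required":["rows"]}

```bash
mkdir -p pics; python3 - <<'E'
from bench import sensors, optics
import cv2,numpy as np
for n in ("top","side"):
    im=optics.snapshot(n); cv2.imwrite(f"pics/{n}0.png",im[:,:,::-1])
    m=optics.camera_model(n); print(n,{k:np.round(v,4).tolist() for k,v in m.items()})
o=sensors.get_obs(); print(o)
E
```

```text
top {'vertical_fov': 52.8274, 'cx': 324.7075, 'cy': 241.5718, 'k1': -0.0366, 'R': [[0.0244, -0.9996, -0.0156], [-0.9907, -0.022, -0.1341], [0.1337, 0.0187, -0.9908]], 't': [0.0878, 0.6126, 1.2493]}
side {'vertical_fov': 57.0797, 'cx': 319.4345, 'cy': 239.8836, 'k1': -0.0436, 'R': [[-0.7661, -0.6427, -0.0035], [-0.4757, 0.5705, -0.6695], [0.4323, -0.5112, -0.7428]], 't': [0.5327, 0.3563, 0.8484]}
{'time': 0.1, 'joint_positions': array([-1.30810857e+00,  8.78665824e-02,  1.37204782e+00,  1.33000820e-05,
        1.68358756e+00, -1.03119363e-01]), 'qvel': array([-4.33402241e-04, -7.23761241e-05, -3.82449195e-03,  2.02553632e-04,
        2.53179314e-05, -3.09596795e-04]), 'joint_torque': array([ 2.19570808e-03, -3.41253555e+01, -3.03299940e+01,  7.20369816e-02,
        3.04892322e-02, -1.00675798e-04]), 'tool_pos': array([ 0.19661582, -0.51320174,  0.22945715]), 'ee_rot': array([-3.13969484e+00, -2.09686852e-04,  3.65808407e-01]), 'wrist_force': array([-0.02802304, -0.51645087, -1.47048098]), 'wrist_torque': array([-0.00301882,  0.04190149, -0.02821099]), 'finger_force': 0.0, 'width': 0.09394126352859969}
```

View pics/top0.png

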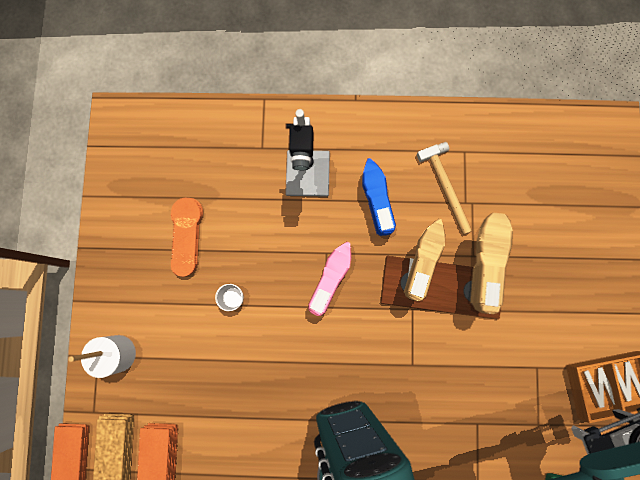

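View pics/side0.png

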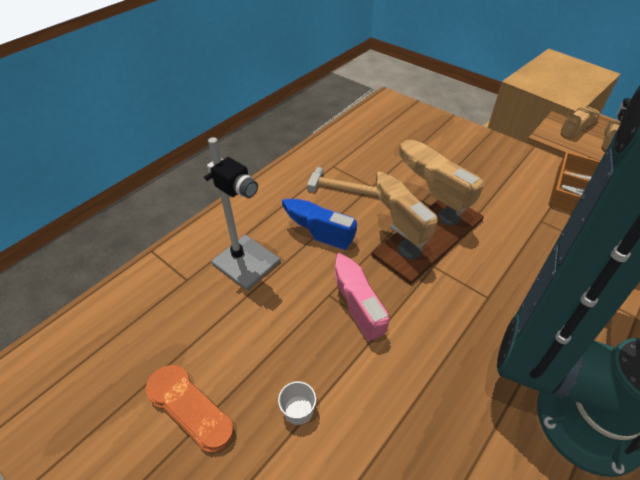

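Top view: four last-shaped things. The pale narrow one has its toe at (440,221) and heel near (415,297). The pale broad one has its toe at (497,214), and the blue (378,197) and pink (330,280) ones are look-alikes. The pale narrow one on the left pin fits the description, since it is short, pointed and plain wood. I'll confirm that in one enlarged crop, together with the lens.

```bash
python3 - <<'E'
import cv2,numpy as np
t=cv2.imread("pics/top0.png");s=cv2.imread("pics/side0.png")
def c(im,x,y,w,h,W,H): return cv2.resize(im[y:y+h,x:x+w],(W,H),interpolation=cv2.INTER_CUBIC)
# left: top crop lasts, x4 ; right: lens
a=c(t,375,205,150,120,600,480)
b=np.vstack([c(t,275,100,50,60,200,240),c(s,200,150,66,80,200,240)])
cv2.imwrite("pics/crop1.png",np.hstack([a,b]))
cv2.imwrite("pics/crop2.png",c(s,365,130,130,130,600,600))
E
```

```text
(no output)
```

View pics/crop1.png

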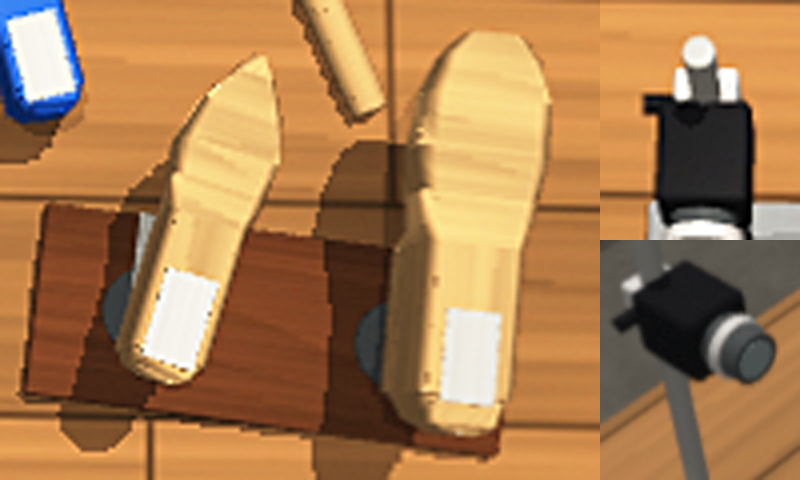

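View pics/crop2.png

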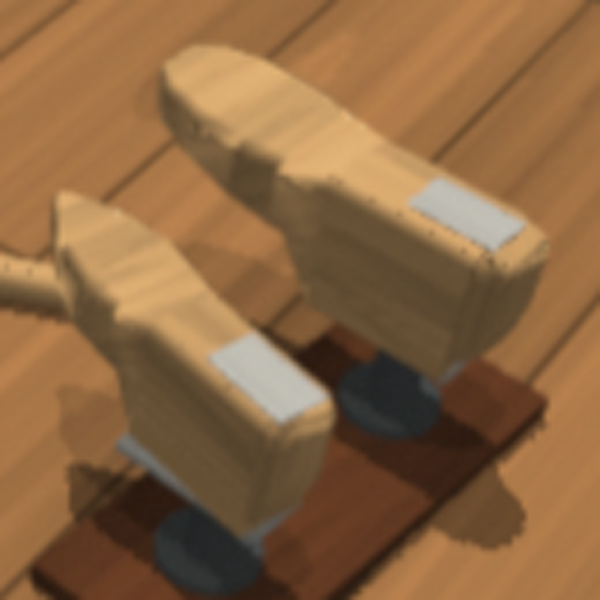

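The crops confirm it: the target is the pale narrow-toed last on the left pin. Its toe is at top (441.5,219) / side (378,172), and the heel back is at top (416,301). The lens glass is at side (252,189). Next I'll measure.

```bash
cat > h.py <<'E'
import numpy as np
from scipy.optimize import least_squares
from bench import optics
def K(m):
    f=240/np.tan(np.radians(m["vertical_fov"])/2); return f
def proj(m,X):
    c=np.array(m["R"])@np.asarray(X,float)+np.array(m["t"]); s=c[:2]/c[2]
    s=s*(1+m["k1"]*(s@s)); return K(m)*s+[m["cx"],m["cy"]]
def ray(m,uv):
    d=(np.array(uv,float)-[m["cx"],m["cy"]])/K(m); s=d.copy()
    for _ in range(20): s=d/(1+m["k1"]*(s@s))
    R=np.array(m["R"]); v=R.T@[s[0],s[1],1]; return -R.T@np.array(m["t"]), v/np.linalg.norm(v)
def onz(m,uv,z):
    o,v=ray(m,uv); return o+v*(z-o[2])/v[2]
def tri(obs):
    A=np.zeros((3,3));b=np.zeros(3)
    for m,uv in obs:
        o,v=ray(m,uv);P=np.eye(3)-np.outer(v,v);A+=P;b+=P@o
    X=np.linalg.solve(A,b); return X,[np.round(proj(m,X)-uv,1) for m,uv in obs]
E
python3 - <<'E'
from h import *
np.set_printoptions(precision=4,suppress=True)
T=optics.camera_model("top");S=optics.camera_model("side")
print("toe tri",tri([(T,(441.5,219.2)),(S,(378,172.2))]), "onz .156",onz(T,(441.5,219.2),.158))
print("heel",onz(T,(416.2,301),.150))
# sole patch corners on top (z=.163): crop coords
f=lambda x,y:(375+x/4,205+y/4)
for p in [(165,268),(219,275),(198,371),(142,355)]: print("patch",onz(T,f(*p),.163))
g=lambda x,y:(365+x*130/600,130+y*130/600)
for p in [(210,357),(255,335),(330,400),(280,423)]: print("patchS",onz(S,g(*p),.163))
for p in [(47,203),(22,395),(497,457)]: print("board",onz(T,f(*p),.018))
print("boardS",onz(S,g(545,405),.018),onz(S,g(35,572),.018))
for p in [(286.5,195.5),(329,195.5),(329,150.5)]: print("base",onz(T,p,.016))
for p in [(213,262),(246,287),(280,262)]: print("baseS",onz(S,p,.016))
print("col top",onz(T,(300,112.5),.361), onz(S,(213.5,141),.361))
import cv2
t=cv2.imread("pics/top0.png");s=cv2.imread("pics/side0.png")
c=lambda im,x,y,w,h,k:cv2.resize(im[y:y+h,x:x+w],None,fx=k,fy=k,interpolation=cv2.INTER_CUBIC)
a=c(t,275,100,64,100,6)
b=c(s,200,130,66,100,6)
cv2.imwrite("pics/crop3.png",np.hstack([a,b]))
E
```

```text
toe tri (array([ 0.6555, -0.1823,  0.1642]), [array([-0.1, -0.2]), array([0.2, 0. ])]) onz .156 [ 0.6562 -0.1839  0.158 ]
heel [ 0.4566 -0.1234  0.15  ]
patch [ 0.5254 -0.1213  0.163 ]
patch [ 0.522  -0.1536  0.163 ]
patch [ 0.4645 -0.1409  0.163 ]
patch [ 0.4733 -0.1076  0.163 ]
patchS [ 0.5258 -0.1269  0.163 ]
patchS [ 0.5169 -0.1554  0.163 ]
patchS [ 0.464  -0.1388  0.163 ]
patchS [ 0.4748 -0.1092  0.163 ]
board [ 0.5787 -0.0664  0.018 ]
board [ 0.4493 -0.0507  0.018 ]
board [ 0.4152 -0.3676  0.018 ]
boardS [ 0.4154 -0.3633  0.018 ] [ 0.573  -0.0634  0.018 ]
base [0.7402 0.2114 0.016 ]
base [0.7426 0.0938 0.016 ]
base [0.8716 0.0968 0.016 ]
baseS [0.8649 0.2123 0.016 ]
baseS [0.7454 0.2125 0.016 ]
baseS [0.736  0.1046 0.016 ]
col top [0.8382 0.1543 0.361 ] [0.835 0.155 0.361]
```

View pics/crop3.png

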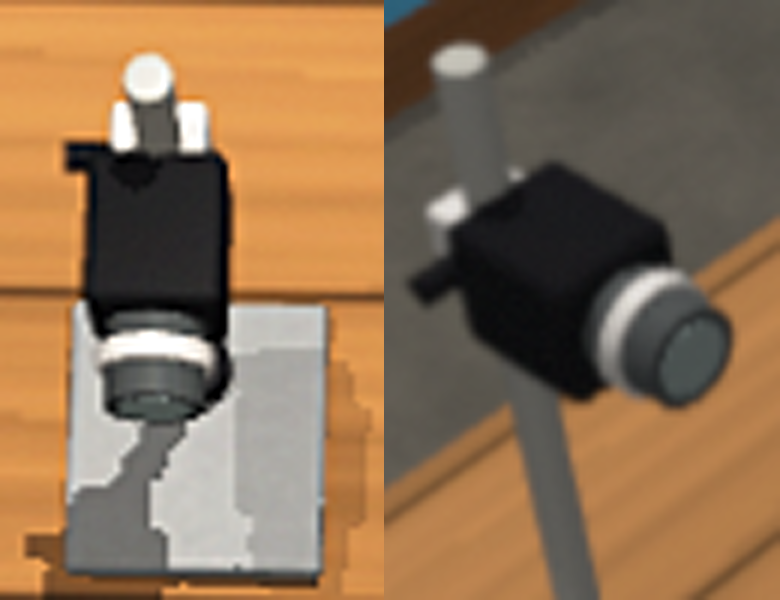

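Crop 3 shows the lens barrel facing the robot, with the glass at side (251.7,189.5) and top about (301.3,167). The base's front edge gives a camera yaw of about 0.02 rad. The last's toe-to-heel length comes out at 208 mm against 205 given, with a yaw of about -0.30 and the waist near (0.532,-0.144). That agrees with the pin position worked out from the board. I'm moving to hover above it.

Emit:
send_rows([
  [19.5,23.3,6,0,0,-0.042],
  [19.5,23.3,6,0,0,-0.042],
  [19.5,23.3,6,0,0,-0.042],
  [19.5,23.3,6,0,0,-0.042],
  [19.5,23.3,6,0,0,-0.042],
  [19.5,23.3,6,0,0,-0.042],
  [19.5,23.3,6,0,0,-0.042],
  [19.5,23.3,6,0,0,-0.042],
], grip=94)

```text
time: 0.77
tool_pos: [0.3533, -0.3258, 0.2783]
ee_rot: [-3.141, 0.001, 0.027]
wrist_force: [-0.1, -0.7, 0.1]
width: 0.0942
finger_force: 0.0
```

Emit:
send_rows([
  [19.5,23.3,-2,0,0,-0.042],
  [19.5,23.3,-2,0,0,-0.042],
  [19.5,23.3,-2,0,0,-0.042],
  [19.5,23.3,-2,0,0,-0.042],
  [19.5,23.3,-2,0,0,-0.042],
  [19.5,23.3,-2,0,0,-0.042],
  [19.5,23.3,-2,0,0,-0.042],
  [19.5,23.3,-2,0,0,-0.042],
])

```text
time: 1.43
tool_pos: [0.5093, -0.1394, 0.2619]
ee_rot: [3.141, 0.001, -0.308]
wrist_force: [0.1, -0.4, 0.7]
width: 0.0945
finger_force: 0.0
```

```bash
python3 - <<'E'
from h import *
from bench import sensors
import cv2
np.set_printoptions(precision=4,suppress=True)
o=sensors.get_obs();print(o["time"],o["tool_pos"],o["ee_rot"],o["joint_positions"])
m=optics.camera_model("wrist"); np.save("wm.npy",m,allow_pickle=True)
cv2.imwrite("pics/w1.png",optics.snapshot("wrist")[:,:,::-1])
T=optics.camera_model("top");S=optics.camera_model("side")
print("glass",tri([(T,(301.3,167)),(S,(251.7,189.5))]))
o,v=ray(S,(251.7,189.5)); print("glass at x=.739",o+v*(.739-o[0])/v[0])
for p in [(286.3,195),(328,195.7),(329.3,151.3)]: print("base",onz(T,p,.016))
print("pred toe px",proj(m,(.656,-.183,.156)),"waist",proj(m,(.532,-.144,.163)))
E
```

```text
1.4333 [ 0.5093 -0.1394  0.2619] [ 3.1415  0.001  -0.3081] [-0.3744  0.0348  1.3643 -0.0002  1.7434  1.5045]
glass (array([0.7426, 0.1531, 0.2854]), [array([0.1, 0.2]), array([-0.2, -0.1])])
glass at x=.739 [0.739  0.1554 0.2889]
base [0.7416 0.212  0.016 ]
base [0.742  0.0966 0.016 ]
base [0.8693 0.0959 0.016 ]
pred toe px [310.4735 -17.2238] waist [312.2014 214.1431]
```

View pics/w1.png

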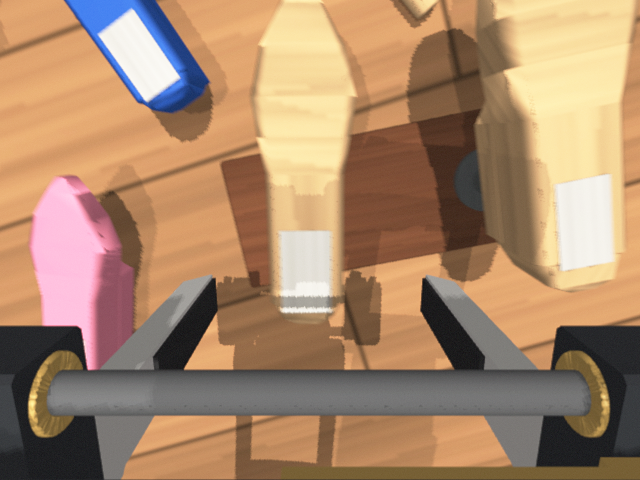

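The wrist view shows the small last centred between the jaws. The patch's front corners are at (279,232) and (331,231) and its back corners at (281,311) and (333,311). The ball edges are at (254,95) and (356,97), and the toe is just off the top near column 297.

```bash
python3 - <<'E'
from h import *
import cv2
np.set_printoptions(precision=4,suppress=True)
m=np.load("wm.npy",allow_pickle=True).item()
for n,a,b,z in [("patch front",(279,232),(331,231),.163),("patch back",(281,311),(333,311),.163),("ball",(254,95),(356,97),.155),("waist edges row 225",(269,225),(345,225),.158),("toe-ish row4",(276,4),(323,4),.16)]:
    A,B=onz(m,a,z),onz(m,b,z); print(n,(A+B)/2,np.linalg.norm(A-B))
# predictions of model points for origin/yaw guess
for yaw in (-.27,-.305):
  c,s=np.cos(yaw),np.sin(yaw); R=np.array([[c,-s,0],[s,c,0],[0,0,1]])
  for nm,p in [("toe",(.155,0,.078)),("heel",(-.05,0,.064)),("ballL",(.095,.031,.075)),("ballR",(.095,-.031,.075)),("wL",(.025,.024,.079)),("wR",(.025,-.024,.079))]:
    print(yaw,nm,proj(m,np.array([.508,-.1355,.078])+R@p))
E
```

```text
patch front [ 0.5229 -0.1363  0.163 ] 0.03257576283661699
patch back [ 0.4715 -0.1208  0.163 ] 0.03420765853520937
ball [ 0.6    -0.1614  0.155 ] 0.06088864559249959
waist edges row 225 [ 0.5255 -0.1383  0.158 ] 0.04834225645021068
toe-ish row4 [ 0.6466 -0.1736  0.16  ] 0.02616569779714354
-0.27 toe [299.2408 -16.1146]
-0.27 heel [314.6397 312.9161]
-0.27 ballL [253.1186  99.51  ]
-0.27 ballR [356.0022  95.2693]
-0.27 wL [271.753  214.6012]
-0.27 wR [347.3874 211.6701]
-0.305 toe [308.9352 -16.3471]
-0.305 heel [312.1869 312.9661]
-0.305 ballL [258.5282  97.4876]
-0.305 ballR [361.526   97.0452]
-0.305 wL [273.0668 213.2671]
-0.305 wR [348.7737 212.9473]
```

Emit:
send_rows([
  [10.5,0,-12,0,0,0.01],
  [10.5,-0.5,-15,0,0,0.01],
  [0,0,-18,0,0,0],
  [0,0,-18,0,0,0],
  [0,0,-16,0,0,0],
  [0,0,-14,0,0,0],
  [0,0,-12,0,0,0],
  [0,0,-7,0,0,0],
])

```text
time: 2.15
tool_pos: [0.5285, -0.1418, 0.1477]
ee_rot: [3.141, 0.004, -0.287]
wrist_force: [-0.6, -0.4, 0.2]
width: 0.0942
finger_force: 0.0
```

Emit:
send_rows([
  [0,0,0,0,0,0],
  [0,0,0,0,0,0],
  [0,0,0,0,0,0],
  [0,0,0,0,0,0],
  [0,0,0,0,0,0],
  [0,0,0,0,0,0],
  [0,0,0,0,0,0],
  [0,0,0,0,0,0],
], grip=30)

```text
time: 2.82
tool_pos: [0.5301, -0.141, 0.1511]
ee_rot: [-3.141, -0.001, -0.286]
wrist_force: [0.6, 1.8, 1.0]
width: 0.0485
finger_force: 29.8
```

The fingers are gripped at 48.5 mm (48 mm given), with a pad force of 29.8 N. I'm lifting straight up.

Emit:
send_rows([
  [0,0,4,0,0,0],
  [0,0,8,0,0,0],
  [0,0,10,0,0,0],
  [0,0,12,0,0,0],
  [0,0,12,0,0,0],
  [0,0,12,0,0,0],
  [0,0,12,0,0,0],
  [0,0,10,0,0,0],
], grip=0)

```text
time: 3.48
tool_pos: [0.5301, -0.1415, 0.2328]
ee_rot: [3.141, -0.002, -0.286]
wrist_force: [-0.0, -0.3, -4.0]
width: 0.0486
finger_force: 29.7
```

Emit:
send_rows([
  [0,0,4,0,0,0],
  [0,0,0,0,0,0],
  [0,0,0,0,0,0],
  [0,0,0,0,0,0],
])

```text
time: 3.82
tool_pos: [0.5293, -0.1412, 0.2335]
ee_rot: [-3.142, 0.002, -0.286]
wrist_force: [-1.0, 0.6, -3.8]
width: 0.0484
finger_force: 29.7
```

```bash
python3 - <<'E'
from h import *
from bench import sensors
import cv2
np.set_printoptions(precision=4,suppress=True)
o=sensors.get_obs();print(o)
m=optics.camera_model("wrist"); np.save("wm2.npy",m,allow_pickle=True)
w=optics.snapshot("wrist")[:,:,::-1]
s=optics.snapshot("side")[:,:,::-1]; t=optics.snapshot("top")[:,:,::-1]
cv2.imwrite("pics/w2.png",w);cv2.imwrite("pics/s2.png",s);cv2.imwrite("pics/t2.png",t)
c=lambda im,x,y,w,h,W,H:cv2.resize(im[y:y+h,x:x+w],(W,H),interpolation=cv2.INTER_CUBIC)
cv2.imwrite("pics/m2.png",np.hstack([c(w,160,0,320,480,400,600),np.vstack([c(s,340,60,160,120,400,300),c(t,380,190,160,120,400,300)])]))
E
```

```text
{'time': 3.8167, 'joint_positions': array([-0.3641,  0.0832,  1.3691, -0.0001,  1.6912,  1.4929]), 'qvel': array([-0.0001,  0.0047,  0.0066, -0.0016, -0.0003,  0.    ]), 'joint_torque': array([  0.0078, -35.9325, -32.2027,   0.0247,  -0.0985,   0.0001]), 'tool_pos': array([ 0.5293, -0.1412,  0.2335]), 'ee_rot': array([-3.1416,  0.0018, -0.2862]), 'wrist_force': array([-1.0343,  0.5731, -3.8368]), 'wrist_torque': array([0.012 , 0.0497, 0.0303]), 'finger_force': 29.70962768420577, 'width': 0.048385293010501144}
```

View pics/m2.png

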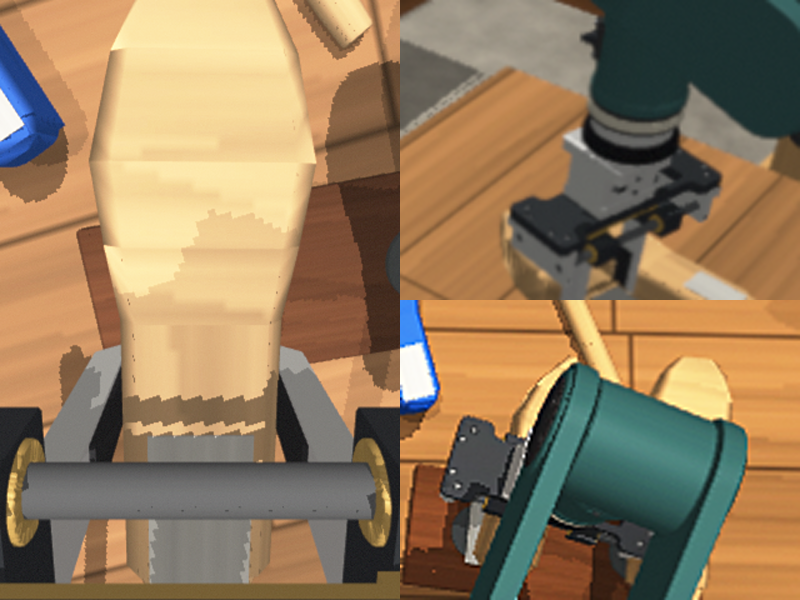

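The last is off the pin and held straight in the fingers: the wrist view shows the ball ridge level and centred, with 3.8 N of wrist load. Now I'm carrying it across and turning it to face the lens.

Emit:
send_rows([
  [0,12,2,0,0,0.012],
  [0,24,2,0,0,0.024],
  [0,28,2,0,0,0.028],
  [0,28,2,0,0,0.028],
  [0,28,0,0,0,0.028],
  [0,28,0,0,0,0.028],
  [0,28,0,0,0,0.028],
  [0,28,0,0,0,0.028],
])

```text
time: 4.63
tool_pos: [0.5291, 0.0649, 0.2426]
ee_rot: [-3.141, 0.0, -0.08]
wrist_force: [0.7, -0.6, -3.0]
width: 0.0483
finger_force: 29.7
```

Emit:
send_rows([
  [0,28,0,0,0,0.028],
  [0,28,0,0,-0.03,0.028],
  [0,20,0,0,-0.06,0.024],
  [0,12,0,0,-0.09,0.012],
  [0,2,0,0,-0.09,0],
  [0,0,0,0,-0.09,0],
  [0,0,0,0,-0.09,0],
  [0,0,0,0,-0.074,0],
])

```text
time: 5.3
tool_pos: [0.5282, 0.1538, 0.2423]
ee_rot: [3.14, -0.526, 0.012]
wrist_force: [0.1, -0.5, -3.0]
width: 0.0483
finger_force: 29.7
```

Emit:
send_rows([
  [0,0,0,0,0,0],
  [0,0,0,0,0,0],
  [0,0,0,0,0,0],
])

```text
time: 5.55
tool_pos: [0.5298, 0.1531, 0.2431]
ee_rot: [3.14, -0.523, 0.011]
wrist_force: [0.3, 0.3, -2.3]
width: 0.0486
finger_force: 29.7
```

```bash
python3 - <<'E'
from h import *
from bench import sensors
from scipy.spatial.transform import Rotation as Ro
import cv2
np.set_printoptions(precision=4,suppress=True)
o=sensors.get_obs();print(o["time"],o["tool_pos"],o["ee_rot"],o["joint_positions"],o["wrist_force"],o["finger_force"])
R=Ro.from_euler("xyz",o["ee_rot"]).as_matrix(); print(R)
toe=o["tool_pos"]+R@[.130,0,-.005]; heel=o["tool_pos"]+R@[-.075,0,.009]
S=optics.camera_model("side");T=optics.camera_model("top")
for n,p in [("toe",toe),("heel",heel)]: print(n,p,proj(S,p),proj(T,p))
s=optics.snapshot("side")[:,:,::-1]; t=optics.snapshot("top")[:,:,::-1]; w=optics.snapshot("wrist")[:,:,::-1]
for n,i in [("s3",s),("t3",t),("w3",w)]: cv2.imwrite(f"pics/{n}.png",i)
c=lambda im,x,y,w,h,W,H:cv2.resize(im[y:y+h,x:x+w],(W,H),interpolation=cv2.INTER_CUBIC)
cv2.imwrite("pics/m3.png",np.hstack([c(s,200,130,160,240,400,600),np.vstack([c(t,240,130,160,120,400,300),c(w,0,0,640,480,400,300)])]))
E
```

```text
5.55 [0.5298 0.1531 0.2431] [ 3.14   -0.5231  0.0113] [ 0.2491 -0.2539  1.7479 -0.1316  1.1404  1.833 ] [ 0.2995  0.2905 -2.2899] 29.711686056107283
[[ 0.8662  0.0105  0.4996]
 [ 0.0098 -0.9999  0.004 ]
 [ 0.4996  0.0014 -0.8663]]
toe [0.64   0.1544 0.3124] [288.0642 202.4411] [298.5008 210.2543]
heel [0.4694 0.1524 0.1978] [359.1421 286.6221] [300.4494 292.3886]
```

View pics/m3.png

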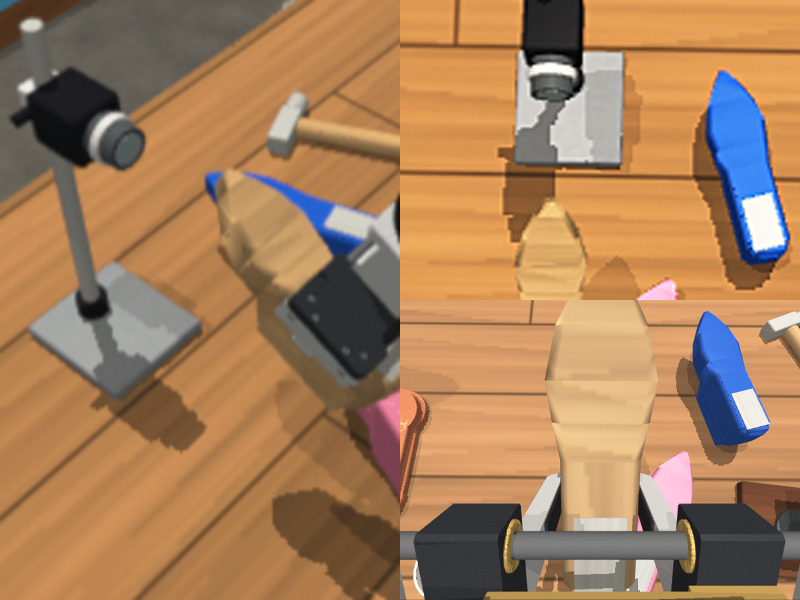

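In the pictures the toe tip is at side (291.5,199.5) and top (300,210), against predictions of (288,202) and (298.5,210). The last points at the lens, and the camera is clear.

```bash
python3 - <<'E'
from h import *
np.set_printoptions(precision=4,suppress=True)
S=optics.camera_model("side");T=optics.camera_model("top")
print(tri([(T,(300,210)),(S,(291.5,199.5))]))
# lens by tilt-consistent fit: side/top new crop: glass top (155.5+..)
f=lambda x,y:(240+x/2.5,130+y/2.5); g=lambda x,y:(200+x/2.5,130+y/2.5)
print(tri([(T,f(154,92)),(S,g(129,149))]))
for x in(.735,.740,.745):
    o,v=ray(S,(251.7,189.5));print(o+v*(x-o[0])/v[0])
# project a 41 mm lens ring at candidate centres into both views for comparison
for z in (.28,.287,.294):
    print(z,proj(S,(.741,.154,z)),proj(T,(.741,.154,z)))
R=np.array([[.8662,.0105,.4996],[.0098,-.9999,.004],[.4996,.0014,-.8663]]);t=np.array([.5298,.1531,.2431])
for n,p in [("ballL",(.095,.031,.085)),("ballR",(.095,-.031,.085)),("soletoe",(.150,0,.089)),("toe",(.155,0,.078))]:
    q=np.array(p)-[.025,0,.073]; X=t+R@(q*[1,-1,-1]); print(n,X,proj(S,X),proj(T,X))
E
```

```text
(array([0.6378, 0.1497, 0.3183]), [array([0.5, 0.8]), array([-1. , -0.2])])
(array([0.7435, 0.1526, 0.2843]), [array([0.1, 0.1]), array([-0.2, -0. ])])
[0.735  0.1585 0.2933]
[0.74   0.1546 0.2878]
[0.745  0.1506 0.2823]
0.28 [252.0162 192.0617] [301.1357 168.5533]
0.287 [251.6091 189.4265] [300.9336 167.6555]
0.294 [251.1973 186.7605] [300.7288 166.746 ]
ballL [0.5841 0.1847 0.2884] [300.1898 234.7551] [284.4437 237.5025]
ballR [0.5848 0.1227 0.2885] [322.0023 215.8201] [313.0776 237.8257]
soletoe [0.6301 0.1543 0.3194] [291.8693 201.9481] [298.1789 214.1828]
toe [0.6399 0.1544 0.3124] [288.0918 202.4357] [298.5138 210.2727]
```

Emit:
send_rows([
  [0,0,-7,0,0,0],
  [0,0,-10,0,0,0],
  [0,0,-7,0,0,0],
  [0,0,-3,0,0,0],
  [0,0,0,0,0,0],
  [0,0,0,0,0,0],
  [0,0,0,0,0,0],
  [0,0,0,0,0,0],
])

```text
time: 6.37
tool_pos: [0.53, 0.1527, 0.2162]
ee_rot: [3.14, -0.525, 0.011]
wrist_force: [-0.0, 0.7, -2.1]
width: 0.0481
finger_force: 29.7
```

```bash
python3 - <<'E'
from h import *
from bench import sensors
import cv2
o=sensors.get_obs();print(o["time"],o["tool_pos"],o["ee_rot"],o["wrist_force"],o["finger_force"])
S=optics.camera_model("side");T=optics.camera_model("top")
for p in [(.640,.154,.287)]: print(proj(S,p),proj(T,p))
s=optics.snapshot("side")[:,:,::-1]; t=optics.snapshot("top")[:,:,::-1]
c=lambda im,x,y,w,h,W,H:cv2.resize(im[y:y+h,x:x+w],(W,H),interpolation=cv2.INTER_CUBIC)
cv2.imwrite("pics/m4.png",np.hstack([c(s,225,150,100,150,400,600),c(t,260,140,80,120,400,600)]))
E
```

```text
6.3667 [0.53003101 0.15274541 0.21621697] [ 3.13966537 -0.5251044   0.01105168] [-0.04260215  0.66642088 -2.14636807] 29.71140179783106
[288.93424926 212.15389096] [299.48341196 212.54171459]
```

View pics/m4.png

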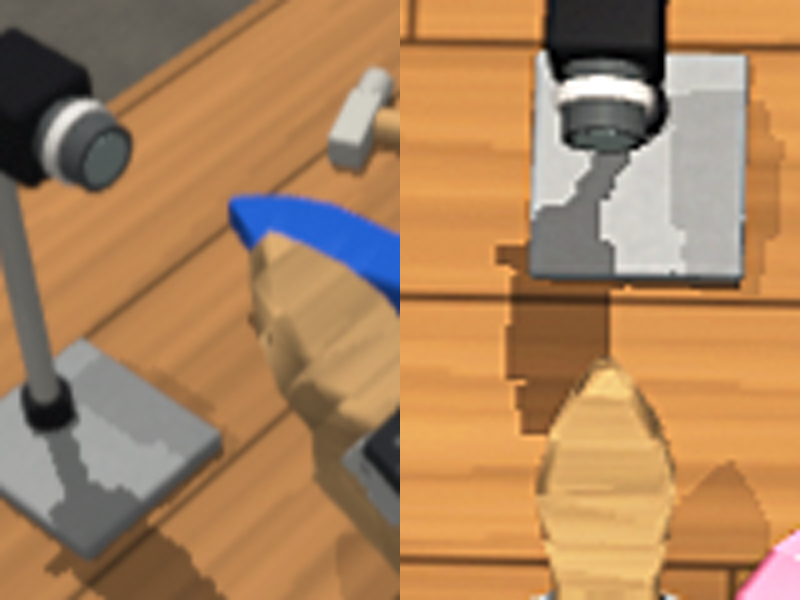

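The toe tip is at side (289,212) and top (301.5,212), within about 2 px of the target, with roughly 100 mm to the glass. The hold is still, so I'm handing in.

```bash
python3 -c "
from bench import ticket
print(ticket.close_job())"
```

```text
the job is handed in; nothing more can be done
None
```

I handed the job in with the small last held still in front of the inspection camera: its toe is about 10 cm from the lens and level with the lens centre (within about 5 mm by my measurements), tipped up 30 degrees, and nothing else was touched; the hand-in returned no verdict.

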